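# Change over the burnout rail

## Task

First lift the finished flask off the narrow steel burnout rail, stand it upright in the pewter ring tray and pull its cap up to the stop to vent it. Then press the cap of every fresh flask on the bench fully home and stand all the fresh flasks upright on top of the rail. Handle the flasks gently, since the plaster in them cracks under a hard squeeze or push, and leave the mallet and the ring-sizing stick where they lie.

Things in the scene. Friction and masses are not known exactly. Their poses are not given: they have to be found in the camera images.
- rail: fixed burnout rail of dark steel: a T-shaped bar 24 mm wide (along its x) and 360 mm long (along its y), its flat top 50 mm above the bench; under it an 8 mm web and two feet 70 mm by 30 mm by 6 mm near its ends. Origin on the bench under its centre. The flasks stand on its top and overhang it on both sides
- tray: loose pewter ring tray, 150 mm (x) by 130 mm (y), 0.9 kg, 5 mm floor, rim 14 mm high and 5 mm thick; origin at the centre of its underside. It may change sides with the steel block
- flask_done: the finished flask, which stands on the rail at the start with its cap home: brass casting flask full of brittle plaster, a cylinder 50 mm across, 44 mm high, 0.36 kg, with a sliding cap on top; origin at the centre of its underside, z up its axis. It cracks if the fingers put more than about 100 N in all (50 N a finger) on it or its cap
- cap_done (a joint): cap of flask_done, steel, push-fit, cannot come off, held by friction of 1.5 N: disc 30 mm across, 5 mm thick, with a knob 16 mm across and 14 mm high on it. Value in m along the flask's z: 0 = fully home (disc flush on the flask; knob's top 64 mm above the flask's underside), 0.008 = pulled up to its stop (knob's top at 72 mm)
- flask_1: fresh flask, the same kind as flask_done, standing on the bench with its cap up at the start; three or four of flask_1 to flask_4 are there, any other is absent
- flask_2: fresh flask, the same kind as flask_done, standing on the bench with its cap up at the start; three or four of flask_1 to flask_4 are there, any other is absent
- flask_3: fresh flask, the same kind as flask_done, standing on the bench with its cap up at the start; three or four of flask_1 to flask_4 are there, any other is absent
- flask_4: fresh flask, the same kind as flask_done, standing on the bench with its cap up at the start; three or four of flask_1 to flask_4 are there, any other is absent
- cap_1 (a joint): cap of the fresh flask of that number, the same as cap_done; 0 = home, 0.008 = up
- cap_2 (a joint): cap of the fresh flask of that number, the same as cap_done; 0 = home, 0.008 = up
- cap_3 (a joint): cap of the fresh flask of that number, the same as cap_done; 0 = home, 0.008 = up
- cap_4 (a joint): cap of the fresh flask of that number, the same as cap_done; 0 = home, 0.008 = up
- mallet: bystander: loose horn mallet, head 44 mm across and 70 mm long at its origin, handle 205 mm along its y; leave it alone
- stick: bystander: loose steel ring-sizing stick, a taper 200 mm long from near its origin along its y, then a 90 mm wooden handle; leave it alone
- block: bystander: fixed steel bench block 100 mm by 100 mm by 25 mm on a 112 mm base, origin at the centre of its underside

How it is judged:
On the way, in this order (a step that is already met when the one before it is completed fails the run):
1. the finished flask stands upright in the pewter tray with its cap pulled up (angle between flask_done's own z axis and vertical below 0.12 rad and linear speed of flask_done below 0.02 m/s and x of flask_done in the frame of tray between -0.07 and 0.07 m and y of flask_done in the frame of tray between -0.06 and 0.06 m and z of flask_done in the frame of tray below 0.01 m and value of joint cap_done above 0.006 m), for 0.2 s.
2. every fresh flask stands upright on the rail with its cap home (angle between each of flask_1, flask_2, flask_3, flask_4's own z axis and vertical below 0.12 rad and linear speed of each of flask_1, flask_2, flask_3, flask_4 below 0.02 m/s and z of flask_1 in the frame of rail between 0.046 and 0.055 m and x of flask_1 in the frame of rail between -0.02 and 0.02 m and y of flask_1 in the frame of rail between -0.185 and 0.185 m and value of joint each of cap_1, cap_2, cap_3, cap_4 below 0.002 m and z of flask_2 in the frame of rail between 0.046 and 0.055 m and x of flask_2 in the frame of rail between -0.02 and 0.02 m and y of flask_2 in the frame of rail between -0.185 and 0.185 m and z of flask_3 in the frame of rail between 0.046 and 0.055 m and x of flask_3 in the frame of rail between -0.02 and 0.02 m and y of flask_3 in the frame of rail between -0.185 and 0.185 m and z of flask_4 in the frame of rail between 0.046 and 0.055 m and x of flask_4 in the frame of rail between -0.02 and 0.02 m and y of flask_4 in the frame of rail between -0.185 and 0.185 m), for 0.2 s.
At the end, for the whole second after the job is handed in: the finished flask stands upright (within 0.12 rad) on the tray's floor with its cap up by more than 6 mm; every fresh flask stands upright (within 0.12 rad) on the rail's top with its cap within 2 mm of home; the fresh flasks at rest (all of step 2 and angle between flask_done's own z axis and vertical below 0.12 rad and x of flask_done in the frame of tray between -0.07 and 0.07 m and y of flask_done in the frame of tray between -0.06 and 0.06 m and z of flask_done in the frame of tray below 0.01 m and value of joint cap_done above 0.006 m); the robot touches nothing.
It fails at once if a flask or its cap is squeezed or pushed by the fingers with more than 100 N in all (contact force between the fingers and flask_done above 100 N or contact force between the fingers and flask_1 above 100 N or contact force between the fingers and flask_2 above 100 N or contact force between the fingers and flask_3 above 100 N or contact force between the fingers and flask_4 above 100 N).
It fails at once if the mallet or the sizing stick is moved by more than 4 cm (distance of any of mallet, stick from where it was at the start of the episode above 0.04 m).
Of flask_1, flask_2, flask_3, flask_4 only 3 to 4 are there at a start; the rules pass over those that are not, and their reading is None.
At some moment in a run one of tray may be knocked a few centimetres aside while the robot is not near it.
Once in a run the grip may slacken for a moment while it holds something.
It also fails if it takes over 210 s, if anything falls off the work surface, if the arm or the gripper's body presses on something with over 40 N, if the wrist force passes 120 N, or if a joint passes its speed limit or range.

## Robot

A 7-joint arm with a two-finger parallel gripper is mounted at the origin on the work surface. World frame = base frame: x ahead of the robot, y to its left, z up, the work surface at z = 0. Lengths are in m, angles in rad, forces in N, time in s.
With the tool pointing down it reaches from about 0.4 to 0.875 m from the base axis. Payload 6.5 kg.
Tool frame: the origin (TCP) lies at the very end of the fingers, on their centre line; the grasp point (between the pads) lies 19 mm behind it; z points along the fingers, y is the line along which they close (so a half turn about z gives the same grasp; the last joint's range is limited). The gripper opens to 85 mm and grips with 20 to 120 N. Pads are 22 mm wide; open, the fingers measure 114 mm over their backs; the gripper's body (76 mm by 85 mm) begins 54 mm behind the grasp point. The pads swing forward as they close: fully open they stand 13 mm farther back than shut.
Start: joints at [1.069, 0.536, -0.004, 1.538, 0.003, 1.067, -0.071], TCP at [0.274, -0.589, 0.231] pointing down, gripper open.
Joint ranges: [-2.7, 2.7], [-0.37, 2.16], [-1.27, 1.26], [0.24, 2.4], [-1.31, 4.45], [0.19, 1.91], [-2.76, 2.76]. Speed limits (rad/s): [2.39, 2.39, 3.14, 3.14, 3.14, 3.14, 3.14].

## Interface

Orientations are given as a unit quaternion [w, x, y, z].
In Python, from workcell import state, optics, ctrl gives the robot as it stands.
- The arm moves only by the shell command python3 -m jog 'ROWS' [FORCE]. ROWS is JSON, a list of rows, each a list of 7 numbers: the shift along the tool's x, y, z scaled (see below), then the turn, a rotation vector about the tool's x, y, z scaled (see below), then the finger opening in mm, from 0 to 85.4. In form: [[x, y, z, wx, wy, wz, jaw], ...]. A call has 1 to 8 rows; each row is the pose to reach, as a shift and turn from the pose commanded when the call began, along the tool's axes at that moment; what a row does not reach only later rows make up. The controller multiplies each number of a shift by 30 cm and each number of a turn by 45 degrees. A row lasts 1/10 s, in which the tool goes at most 50 mm and 8.59 degrees, less where a joint would pass 70% of its speed; a pose out of reach is approached as far as the arm can. A call with a number of a shift or a turn outside -1 to 1 is refused whole. A call with a gripper value outside its range is refused whole. The fingers move at their own pace and stop on an object; FORCE is the grip in N (left out, the last holds). Time passes only in rows, so rows that repeat a pose let the fingers close. It gives the time, the measured TCP pose, the force, the opening and the grip force at its end, in the units of the state.
- state(): the state, without advancing time (a new reading comes with each control period).
- optics.grab_frame(name): name is "side" or "top" or "wrist"; returns the picture (384x512x3 uint8, red, green, blue); there is no depth.
- optics.get_calibration(name): a dict with "camera_matrix" (3x3 intrinsics, pixels), "k1" (the pictures are not rectified: a ray, as slopes to the right and down, at radius r is drawn at 1 + k1 r^2 times it, then the intrinsics apply), "R" (3x3) and "t" (3): a world point X has camera coordinates R X + t. Camera axes: x right, y down, z forward; pixel columns grow to the right and rows downward; lengths in m; the calibration is good to about 2 mm. A picture is of the moment at which its call begins: read the wrist's pose just before it. get_calibration takes no time and is no camera call; for the wrist camera it gives the pose at the moment of the call.
- ctrl.close_job(): hands the job in; it is judged then, once.
The state is a dict: "clock": time; "q": joint angles; "qd": joint speeds; "joint_efforts": joint torques, N m; "tool_pos": TCP position; "tcp_rot": TCP orientation; "force": force on the tool from outside, world axes, zero at the start; "wrist_torque": the same for the moment, N m; "grip_width": opening from 0.0 (shut) to 1.0 (fully open); "grip_force": force on a finger pad.
Only numpy, scipy, OpenCV 4.12 (cv2) and the standard library are available. Lean on these libraries where they do the work, as an engineer would, in place of code of your own. Each camera call takes 0.05 s, during which the arm holds its last target. There are 200 camera calls.

## Working session

There is one attempt and no reset: what is moved stays moved. The work goes in short steps, Python scripts to look and compute and a shell command to move; the robot and the scene stay as the last step left them, time stands still between calls to the robot, and variables do not carry over. Pictures are saved under pics/ and viewed, at most 14 in all, crops included, and the job is handed in when it is done.

```bash
ls; mkdir -p pics
python3 - <<'E'
from workcell import state, optics, ctrl
import cv2
s=state();print(s)
for n in("side","top"):
    c=optics.get_calibration(n);print(n,c)
    cv2.imwrite(f"pics/{n}0.png",cv2.cvtColor(optics.grab_frame(n),cv2.COLOR_RGB2BGR))
E
```

```text
pics
{'clock': 0.0, 'q': array([ 1.06874794,  0.53716152, -0.0044495 ,  1.53886835,  0.00261898,
        1.06730342, -0.07120814]), 'qd': array([ 0.00199414,  0.00068709, -0.00041383,  0.00022929, -0.00111609,
        0.00109865, -0.00099245]), 'joint_efforts': array([-4.32045827e-04, -5.83407569e+01,  1.04812089e+00, -2.59099317e+01,
        1.21882249e-02,  9.64360661e-03,  2.87455180e-05]), 'tool_pos': array([ 0.27413457, -0.58866792,  0.23041787]), 'tcp_rot': array([-8.29274241e-04,  9.76339083e-01,  2.16243480e-01, -2.54533164e-04]), 'force': array([-0.3127969 ,  0.51636888,  0.29877629]), 'wrist_torque': array([-0.0279915 ,  0.04099318,  0.0067321 ]), 'grip_force': 0.0, 'grip_width': 0.9997064726179173}
side {'camera_matrix': array([[451.59077563,   0.        , 253.97892666],
       [  0.        , 451.59077563, 191.59909388],
       [  0.        ,   0.        ,   1.        ]]), 'k1': -0.15636164424347712, 'R': array([[-0.99888293, -0.04487706,  0.01479693],
       [-0.04302439,  0.73425728, -0.67750656],
       [ 0.01953975, -0.67738637, -0.73536787]]), 't': array([0.52996616, 0.08168484, 1.18457662])}
top {'camera_matrix': array([[482.19711043,   0.        , 259.80393511],
       [  0.        , 482.19711043, 193.33104241],
       [  0.        ,   0.        ,   1.        ]]), 'k1': -0.00047531130231826576, 'R': array([[-0.0251537 , -0.99937449, -0.02485787],
       [-0.98440184,  0.0290927 , -0.17351264],
       [ 0.17412729,  0.02010564, -0.98451788]]), 't': array([0.03399178, 0.53628478, 1.2754715 ])}
```

View pics/top0.png

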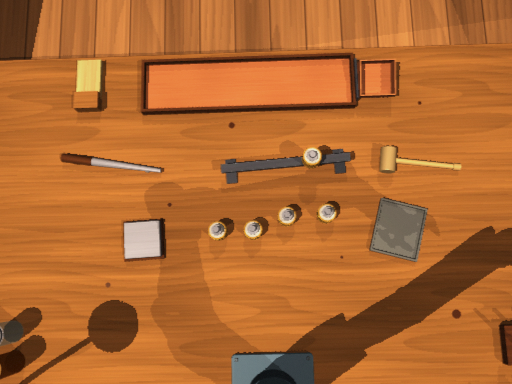

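View pics/side0.png

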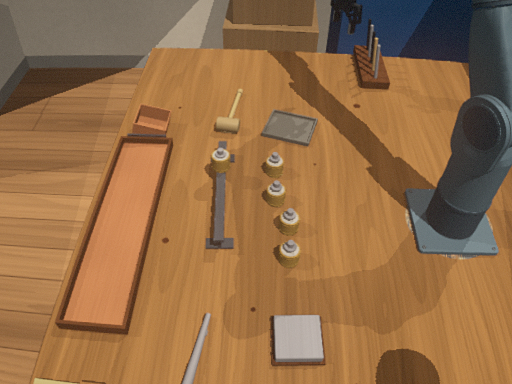

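The top view shows four fresh flasks at about (218,229), (253,228), (288,214) and (327,211). The finished flask is at (313,155), the tray at (399,229), and the rail runs from (222,168) to (355,156). In the side view the fresh flasks are at (274,156), (276,184), (289,213) and (290,243), and the finished one is at (220,152). I'll zoom in for accurate pixels.

```bash
cat > h.py <<'E'
import numpy as np, cv2
from workcell import state, optics, ctrl
from scipy.spatial.transform import Rotation as Ro
def ray(c,px):
    d=cv2.undistortPoints(np.array([[px]],float),c["camera_matrix"],np.array([c["k1"],0,0,0.]))[0,0]
    R=np.array(c["R"]);t=np.array(c["t"]); v=R.T@np.array([d[0],d[1],1]); return -R.T@t, v/np.linalg.norm(v)
def onz(c,px,z):
    o,v=ray(c,px); return o+v*(z-o[2])/v[2]
def tri(*cp):
    A=np.zeros((3,3));b=np.zeros(3);L=[ray(c,p) for c,p in cp]
    for o,v in L:
        P=np.eye(3)-np.outer(v,v);A+=P;b+=P@o
    X=np.linalg.solve(A,b); return X,max(np.linalg.norm((np.eye(3)-np.outer(v,v))@(X-o)) for o,v in L)
def proj(c,X):
    p,_=cv2.projectPoints(np.array(X,float).reshape(-1,1,3),cv2.Rodrigues(np.array(c["R"]))[0],np.array(c["t"]),c["camera_matrix"],np.array([c["k1"],0,0,0.]));return p[:,0]
def save(n,im): cv2.imwrite(f"pics/{n}.png",cv2.cvtColor(im,cv2.COLOR_RGB2BGR))
def crop(im,x0,x1,y0,y1,k): return cv2.resize(im[y0:y1,x0:x1],None,fx=k,fy=k,interpolation=cv2.INTER_CUBIC)
def cmd(p,yaw=None,pos0=None):
    "shift in tool units to world TCP p; turn about tool z so tool y points at world angle yaw"
    s=state();q=s["tcp_rot"];R=Ro.from_quat([q[1],q[2],q[3],q[0]]).as_matrix()
    d=R.T@(np.array(p)-s["tool_pos"])/0.3
    # wanted rotation: z down, y at yaw
    out=[d.round(4)]
    if yaw is not None:
        best=None
        for a in(yaw,yaw+np.pi):
            y=np.array([np.cos(a),np.sin(a),0]);z=np.array([0,0,-1.]);x=np.cross(y,z)
            w=Ro.from_matrix(R.T@np.c_[x,y,z]).as_rotvec()
            if best is None or np.linalg.norm(w)<np.linalg.norm(best): best=w
        out.append((best/(np.pi/4)).round(4))
    return out
E
python3 - <<'E'
from h import *
t=cv2.cvtColor(cv2.imread("pics/top0.png"),cv2.COLOR_BGR2RGB);s=cv2.cvtColor(cv2.imread("pics/side0.png"),cv2.COLOR_BGR2RGB)
save("topc",crop(t,205,435,140,270,3.4));save("sidec",crop(s,200,330,105,265,3.7))
T=[(218,229),(253,228),(288,214),(327,211),(313,155)];S=[(290,243),(289,213),(276,184),(274,156),(220,152)]
ct=optics.get_calibration("top");cs=optics.get_calibration("side")
for a,b in zip(T,S):print(tri((ct,a),(cs,b)))
for p in[(222,168),(355,156)]:print(onz(ct,p,.05))
E
```

```text
(array([0.44073245, 0.13393566, 0.05935712]), np.float64(0.00012341511114086917))
(array([0.44170735, 0.03972005, 0.05660662]), np.float64(0.0004898687691067281))
(array([ 0.4760036 , -0.05541386,  0.05981268]), np.float64(6.322565165104003e-05))
(array([ 0.48187292, -0.16036466,  0.06220861]), np.float64(0.000989833164859558))
(array([ 0.62799571, -0.1260558 ,  0.10037118]), np.float64(0.0009709331846229046))
[0.61082448 0.12212922 0.05      ]
[ 0.63341798 -0.2462281   0.05      ]
```

View pics/topc.png

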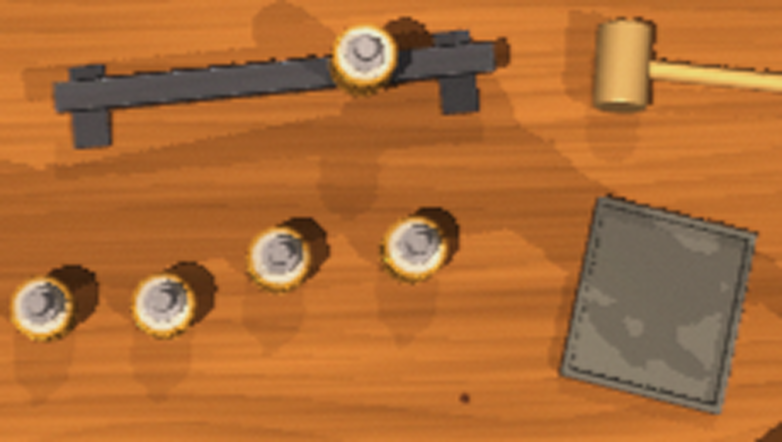

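View pics/sidec.png

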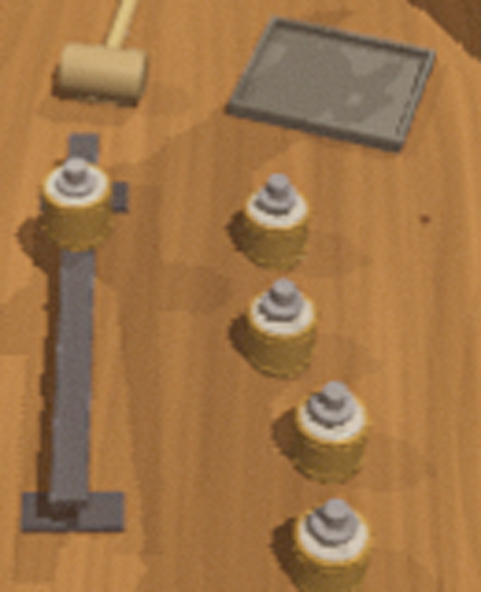

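The crops show the knob tops at topc (40,302), (163,300), (282,250), (418,238) and done (367,47). In sidec they are at (336,508), (334,388), (284,287), (277,181) and done (76,163). The tray corners and rail ends are also clear.

Run:
```python
from h import *
np.set_printoptions(precision=4,suppress=True)
ct=optics.get_calibration("top");cs=optics.get_calibration("side")
tp=lambda u,v:(205+(u+.5)/3.4-.5,140+(v+.5)/3.4-.5)
sp=lambda u,v:(200+(u+.5)/3.7-.5,105+(v+.5)/3.7-.5)
print("knobs")
for a,b in zip([(40,302),(163,300),(282,250),(418,238),(367,47)],[(336,508),(334,388),(284,287),(277,181),(76,163)]):print(*tri((ct,tp(*a)),(cs,sp(*b))))
print("tray")
P=[]
for a,b in zip([(600,197),(757,235),(718,412),(563,374)],[(229,110),(277,19),(435,50),(402,150)]):
    X=tri((ct,tp(*a)),(cs,sp(*b)));P.append(X[0]);print(*X)
P=np.array(P);print("c",P.mean(0),"edges",[np.linalg.norm(P[i]-P[(i+1)%4]) for i in range(4)],[np.degrees(np.arctan2(*(P[(i+1)%4]-P[i])[[1,0]])) for i in range(4)])
print("rail")
for a,b in zip([(54,84),(57,113),(492,42),(495,72)],[(50,498),(88,500),(68,135),(98,135)]):print(*tri((ct,tp(*a)),(cs,sp(*b))),onz(ct,tp(*a),.05))
print("mallet/block",onz(ct,(388,158),.04),onz(ct,(144,239),.03))
```

```text
knobs
[0.4409 0.1373 0.0684] 0.000605569360738356
[0.4405 0.0403 0.0708] 0.0004564353518211576
[ 0.4762 -0.0539  0.0685] 0.0009363157220456538
[ 0.4825 -0.1607  0.0717] 0.0006648924725424516
[ 0.6276 -0.1237  0.1148] 9.275408797779443e-05
tray
[ 0.5219 -0.3204  0.0045] 0.000489241921419205
[ 0.4844 -0.4446  0.0091] 0.0019459257676337147
[ 0.3438 -0.3997  0.0162] 0.00018537902537280374
[ 0.3771 -0.2809  0.0027] 0.0007396406914653767
c [ 0.4318 -0.3614  0.0082] edges [np.float64(0.129771197266862), np.float64(0.1477822028023438), np.float64(0.12411197409397305), np.float64(0.15005152571189898)] [np.float64(-106.76872271942389), np.float64(162.28477118389077), np.float64(74.34540972925808), np.float64(-15.280587555491635)]
rail
[0.6224 0.1261 0.0494] 0.0008944839092541599 [0.6213 0.1261 0.05  ]
[0.5983 0.1242 0.0468] 0.0005631890318472568 [0.597  0.1239 0.05  ]
[ 0.6468 -0.2321  0.0462] 0.0005017106288497132 [ 0.6453 -0.2314  0.05  ]
[ 0.6223 -0.2332  0.0462] 0.001223938077789883 [ 0.6202 -0.2323  0.05  ]
mallet/block [ 0.6273 -0.3389  0.04  ] [0.422  0.3414 0.03  ]
```

Everything matches the expected sizes. I'll work in a frame aligned with the rail: tool y along rail x, tool x along rail y.

Run:
```python
from h import *
print(cmd([.45,-.35,.26],np.radians(3.77)), cmd([.45,-.35,.26],np.radians(-32)))
```

```text
[array([ 0.8675, -0.4741, -0.0977]), array([-1.9000e-03, -1.0000e-03, -1.5288e+00])] [array([ 0.8675, -0.4741, -0.0977]), array([-2.000e-03, -4.000e-04, -7.339e-01])]
```

```bash
python3 -m jog '[[0.1,-0.05,-0.05,0,0,-0.15,85],[0.23,-0.12,-0.1,0,0,-0.3,85],[0.36,-0.2,-0.1,0,0,-0.45,85],[0.5,-0.27,-0.1,0,0,-0.6,85],[0.63,-0.34,-0.1,0,0,-0.75,85],[0.75,-0.4,-0.1,0,0,-0.85,85],[0.8675,-0.474,-0.0977,0,0,-0.85,85],[0.8675,-0.474,-0.0977,0,0,-0.85,85]]' 32
python3 - <<'E'
from h import *
print(state()["q"],cmd([.6276,-.1237,.25],np.radians(3.77)))
E
```

```text
clock: 0.9
tool_pos: [0.4544, -0.3436, 0.2604]
tcp_rot: [-0.001, 0.849, 0.528, 0.002]
force: [1.0, 0.6, 0.5]
grip_width: 0.997
grip_force: 0.0
[ 0.76024679  0.38223904 -0.24505965  1.71384174  0.09918848  1.05841328
  0.02599654] [array([0.9124, 0.1943, 0.0385]), array([ 0.0013, -0.0053, -0.6662])]
```

```bash
python3 -m jog '[[0.13,0.03,0,0,0,-0.12,85],[0.27,0.06,0,0,0,-0.25,85],[0.41,0.09,0,0,0,-0.38,85],[0.55,0.12,0.01,0,0,-0.5,85],[0.69,0.15,0.02,0,0,-0.6,85],[0.82,0.18,0.03,0,0,-0.666,85],[0.912,0.194,0.0385,0,0,-0.666,85],[0.912,0.194,0.0385,0,0,-0.666,85]]'; python3 -m jog '[[0,0,0,0,0,0,85],[0,0,0,0,0,0,85]]';python3 - <<'E'
from h import *
w=optics.get_calibration("wrist");save("w1",optics.grab_frame("wrist"))
print(state()["q"],cmd([.6276,-.1237,.25],np.radians(3.77)))
print("knob",proj(w,[.6276,-.1237,.1148]),"rail end",proj(w,[.6328,-.232,.05]),proj(w,[.6092,.125,.05]))
E
```

```text
clock: 1.7
tool_pos: [0.627, -0.127, 0.2481]
tcp_rot: [-0.001, 0.685, 0.729, 0.001]
force: [-0.4, -0.7, 0.2]
grip_width: 0.992
grip_force: 0.0
clock: 1.9
tool_pos: [0.6248, -0.1343, 0.2488]
tcp_rot: [0.0, 0.688, 0.726, -0.001]
force: [0.0, -0.1, -0.5]
grip_width: 0.994
grip_force: 0.0
[ 0.41502955  0.5337329  -0.39777473  1.53244903  0.2219546   1.12071494
  0.02318252] [array([ 0.0352,  0.0113, -0.0036]), array([-0.0009,  0.0014, -0.016 ])]
knob [[258.5002948  167.44908796]] rail end [[256.95964873 239.24579579]] [[ 253.02024221 -105.04512489]]
```

View pics/w1.png

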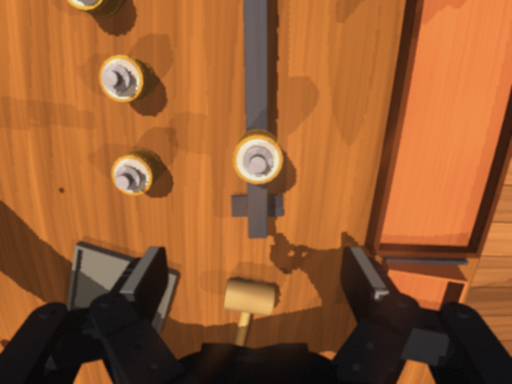

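The wrist view shows the finished flask's knob at (258,160), against a prediction of (258,167). That puts its y about 2–3 mm higher than I measured. Two fresh flasks are at the left, and the rail's end is at (258,238).

Run:
```python
from h import *
np.set_printoptions(precision=4,suppress=True)
w=optics.get_calibration("wrist");ct=optics.get_calibration("top");cs=optics.get_calibration("side")
tp=lambda u,v:(205+(u+.5)/3.4-.5,140+(v+.5)/3.4-.5)
sp=lambda u,v:(200+(u+.5)/3.7-.5,105+(v+.5)/3.7-.5)
for wp,a,b in [((258,160),(367,47),(76,163)),((127,180),(418,238),(277,181)),((116,78),(282,250),(284,287))]:
  print(tri((w,wp),(ct,tp(*a)),(cs,sp(*b))),tri((w,wp),(cs,sp(*b)))[0])
print(onz(w,(258,160),.114),w["t"],w["camera_matrix"][0,0])
print(cmd([.6273,-.1215,.20],np.radians(3.77)))
```

```text
(array([ 0.627 , -0.1203,  0.1169]), np.float64(0.0037922104823376293)) [ 0.6266 -0.115   0.1226]
(array([ 0.4833, -0.1597,  0.0704]), np.float64(0.002916063961904134)) [ 0.4837 -0.1576  0.0725]
(array([ 0.4774, -0.0525,  0.068 ]), np.float64(0.003386092109379642)) [ 0.4777 -0.051   0.0693]
[ 0.6268 -0.117   0.114 ] [-0.6161 -0.2047  0.3435] 307.64927405068653
[array([0.0428, 0.0108, 0.163 ]), array([-0.0009,  0.0014, -0.016 ])]
```

```bash
python3 -m jog '[[0.02,0.005,0.08,0,0,-0.016,85],[0.043,0.011,0.163,0,0,-0.016,85],[0.043,0.011,0.163,0,0,-0.016,85],[0.043,0.011,0.163,0,0,-0.016,85]]'; python3 -m jog '[[0,0,0,0,0,0,85],[0,0,0,0,0,0,85]]';python3 - <<'E'
from h import *
w=optics.get_calibration("wrist");im=optics.grab_frame("wrist");save("w2",crop(im,180,340,60,220,3.7))
s=state();print(s["tool_pos"],s["tcp_rot"],proj(w,[.6273,-.1215,.114]),proj(w,[.6273,-.1165,.114]))
E
```

```text
clock: 2.35
tool_pos: [0.6277, -0.1205, 0.2005]
tcp_rot: [-0.0, 0.683, 0.73, -0.0]
force: [0.6, -0.7, 0.3]
grip_width: 0.994
grip_force: 0.0
clock: 2.55
tool_pos: [0.6288, -0.1202, 0.2016]
tcp_rot: [0.001, 0.683, 0.73, 0.0]
force: [0.3, -0.1, 0.3]
grip_width: 0.999
grip_force: 0.0
[ 0.62867562 -0.120039    0.20141849] [9.09220246e-04 6.82865941e-01 7.30543016e-01 4.26203175e-04] [[252.51046714 196.47268073]] [[252.92491598 190.51502205]]
```

View pics/w2.png

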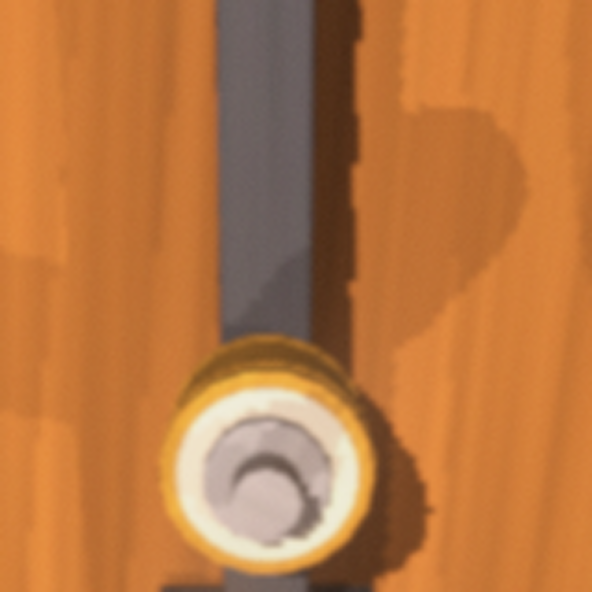

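The knob top is at pixel (252,196.5), which matches the prediction for (0.6273, -0.1215, 0.114). Now I'll descend and grip gently.

```bash
python3 -m jog '[[-0.004,-0.004,0.12,0,0,0,85],[-0.004,-0.004,0.25,0,0,0,85],[-0.004,-0.004,0.36,0,0,0,85],[-0.004,-0.004,0.43,0,0,0,85],[-0.004,-0.004,0.47,0,0,0,85],[-0.004,-0.004,0.47,0,0,0,85],[-0.004,-0.004,0.47,0,0,0,70],[-0.004,-0.004,0.47,0,0,0,60]]' 30; python3 -m jog '[[0,0,0,0,0,0,54],[0,0,0,0,0,0,50],[0,0,0,0,0,0,46],[0,0,0,0,0,0,44],[0,0,0,0,0,0,44],[0,0,0,0,0,0,44],[0,0,0,0,0,0,44]]' 30
```

```text
clock: 3.4
tool_pos: [0.6282, -0.1208, 0.0608]
tcp_rot: [0.001, 0.683, 0.731, 0.001]
force: [1.2, -0.6, -0.6]
grip_width: 0.709
grip_force: 0.0
clock: 4.1
tool_pos: [0.6273, -0.1209, 0.0601]
tcp_rot: [0.0, 0.683, 0.731, 0.0]
force: [-2.0, 0.1, 6.5]
grip_width: 0.574
grip_force: 30.7
```

```bash
python3 -m jog '[[0,0,-0.05,0,0,0,44],[0,0,-0.13,0,0,0,44],[0,0,-0.22,0,0,0,44],[0,0,-0.3,0,0,0,44],[0,0,-0.3,0,0,0,44],[0,0,-0.3,0,0,0,44]]'
python3 - <<'E'
from h import *
save("top2",crop(optics.grab_frame("top"),205,435,140,270,3.4))
print(cmd([.4318,-.3614,.15],np.radians(3.77)))
E
```

```text
clock: 4.7
tool_pos: [0.6267, -0.1207, 0.149]
tcp_rot: [0.0, 0.683, 0.731, -0.0]
force: [-0.2, 0.2, -4.5]
grip_width: 0.575
grip_force: 32.8
[array([-0.7565, -0.7004, -0.0056]), array([-0.0025, -0.0003,  0.0032])]
```

View pics/top2.png

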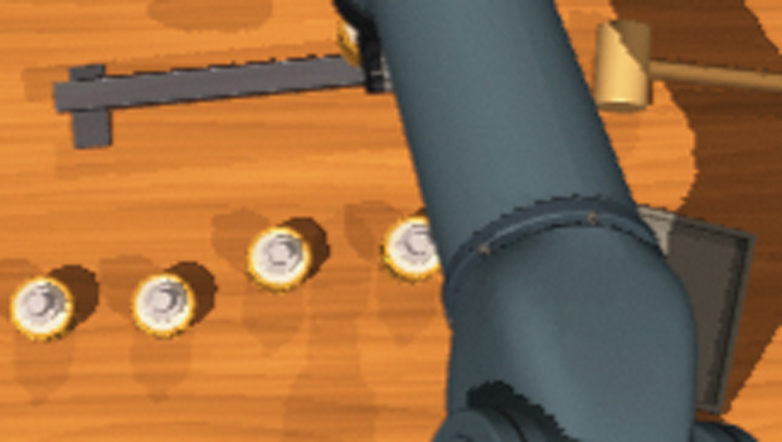

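The visible tray corners, (757,235) and (718,412), haven't moved. I'll carry the flask over.

```bash
python3 -m jog '[[-0.06,-0.05,0,0,0,0,44],[-0.17,-0.15,0,0,0,0,44],[-0.28,-0.26,0,0,0,0,44],[-0.39,-0.36,0,0,0,0,44],[-0.5,-0.46,0,0,0,0,44],[-0.61,-0.56,0,0,0,0,44],[-0.71,-0.65,0,0,0,0,44],[-0.757,-0.7,0,0,0,0,44]]'; python3 -m jog '[[0,0,0,0,0,0,44],[0,0,0,0,0,0,44],[0,0,0,0,0,0,44]]'
python3 - <<'E'
from h import *
w=optics.get_calibration("wrist");im=optics.grab_frame("wrist")
for X in [[.5219,-.3204,.014],[.4844,-.4446,.014],[.3438,-.3997,.014],[.3771,-.2809,.014]]:
    p=proj(w,X)[0];print(p); cv2.drawMarker(im,tuple(int(round(v)) for v in p),(255,0,0),0,12)
save("w3",im)
print(state()["q"],cmd([.4318,-.3614,.015],np.radians(3.77)))
E
```

```text
clock: 5.55
tool_pos: [0.4283, -0.3649, 0.1472]
tcp_rot: [-0.002, 0.684, 0.729, -0.001]
force: [-0.5, -0.1, -3.9]
grip_width: 0.575
grip_force: 32.6
clock: 5.85
tool_pos: [0.4336, -0.3599, 0.1484]
tcp_rot: [-0.001, 0.682, 0.732, 0.0]
force: [0.2, 0.2, -3.4]
grip_width: 0.575
grip_force: 32.7
[354.4550655  143.67199323]
[297.98432631 260.50689722]
[160.11347299 211.45940648]
[195.63730059  86.44123002]
[ 0.89119331  0.52386668 -0.36575624  1.82107253  0.24092806  0.84123823
  0.47925975] [array([-0.0052, -0.007 ,  0.4453]), array([-0.0001, -0.0017,  0.0063])]
```

View pics/w3.png

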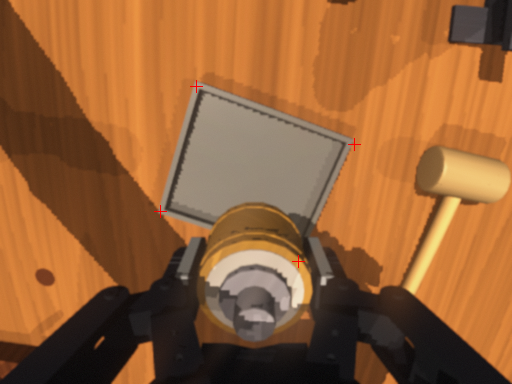

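The tray is exactly where I computed it. Lowering the flask.

```bash
python3 -m jog '[[-0.005,-0.005,0.08,0,0,0,44],[-0.005,-0.005,0.18,0,0,0,44],[-0.005,-0.005,0.28,0,0,0,44],[-0.005,-0.005,0.36,0,0,0,44],[-0.005,-0.005,0.4,0,0,0,44],[-0.005,-0.005,0.425,0,0,0,44],[-0.005,-0.005,0.435,0,0,0,44],[-0.005,-0.005,0.435,0,0,0,44]]'; python3 -m jog '[[0,0,0.003,0,0,0,44],[0,0,0.005,0,0,0,44],[0,0,0.007,0,0,0,44],[0,0,0.008,0,0,0,44],[0,0,0.008,0,0,0,44]]'
```

```text
clock: 6.7
tool_pos: [0.4321, -0.3633, 0.0191]
tcp_rot: [0.0, 0.682, 0.731, 0.0]
force: [0.3, -0.5, -2.5]
grip_width: 0.572
grip_force: 32.6
clock: 7.2
tool_pos: [0.4315, -0.3632, 0.0163]
tcp_rot: [0.0, 0.683, 0.731, -0.0]
force: [-0.0, 0.2, -3.5]
grip_width: 0.576
grip_force: 32.6
```

```bash
python3 -m jog '[[0,0,0.002,0,0,0,44],[0,0,0.004,0,0,0,44],[0,0,0.004,0,0,0,44],[0,0,0.004,0,0,0,44]]'; python3 -m jog '[[0,0,0,0,0,0,52],[0,0,0,0,0,0,58],[0,0,0,0,0,0,66],[0,0,-0.005,0,0,0,66],[0,0,-0.08,0,0,0,70],[0,0,-0.2,0,0,0,70],[0,0,-0.3,0,0,0,70],[0,0,-0.3,0,0,0,70]]'; python3 -m jog '[[0,0,0,0,0,0,85],[0,0,0,0,0,0,85]]'
python3 - <<'E'
from h import *
w=optics.get_calibration("wrist");im=optics.grab_frame("wrist")
p=proj(w,[.4315,-.3632,.069])[0];print(p,state()["tool_pos"]); cv2.drawMarker(im,tuple(int(round(v)) for v in p),(255,0,0),0,12)
save("w4",im)
E
```

```text
clock: 7.6
tool_pos: [0.4316, -0.3632, 0.0152]
tcp_rot: [0.0, 0.683, 0.731, -0.0]
force: [-0.5, 0.5, 0.0]
grip_width: 0.579
grip_force: 32.9
clock: 8.4
tool_pos: [0.4341, -0.365, 0.1092]
tcp_rot: [0.004, 0.683, 0.731, 0.0]
force: [0.2, -0.3, 0.1]
grip_width: 0.818
grip_force: 0.0
clock: 8.6
tool_pos: [0.4308, -0.3627, 0.1041]
tcp_rot: [-0.001, 0.683, 0.731, -0.0]
force: [-0.2, 0.5, 0.4]
grip_width: 0.997
grip_force: 0.0
[256.07026104 224.1215639 ] [ 0.43071022 -0.36260388  0.10386595]
```

View pics/w4.png

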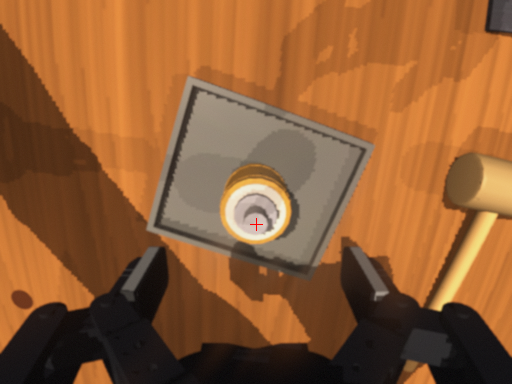

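The finished flask stands upright in the tray with its knob at (256,223), as predicted. Next I'll grip the knob and pull.

```bash
python3 -m jog '[[0,0.002,0.05,0,0,0,60],[0,0.002,0.1,0,0,0,40],[0,0.002,0.14,0,0,0,40],[0,0.002,0.156,0,0,0,40],[0,0.002,0.156,0,0,0,30],[0,0.002,0.156,0,0,0,24],[0,0.002,0.156,0,0,0,18],[0,0.002,0.156,0,0,0,12]]' 25; python3 -m jog '[[0,0,0,0,0,0,10],[0,0,0,0,0,0,10],[0,0,0,0,0,0,10],[0,0,0,0,0,0,10]]'
```

```text
clock: 9.45
tool_pos: [0.432, -0.3635, 0.0588]
tcp_rot: [0.0, 0.683, 0.731, -0.0]
force: [-1.1, 0.3, 1.8]
grip_width: 0.168
grip_force: 24.4
clock: 9.85
tool_pos: [0.4321, -0.3635, 0.0587]
tcp_rot: [0.0, 0.683, 0.731, -0.0]
force: [-2.0, -0.1, 5.7]
grip_width: 0.169
grip_force: 24.8
```

```bash
python3 -m jog '[[0,0,-0.006,0,0,0,10],[0,0,-0.012,0,0,0,10],[0,0,-0.018,0,0,0,10],[0,0,-0.022,0,0,0,10],[0,0,-0.026,0,0,0,10],[0,0,-0.028,0,0,0,10],[0,0,-0.028,0,0,0,10]]';  python3 -m jog '[[0,0,-0.003,0,0,0,10],[0,0,-0.003,0,0,0,10],[0,0,-0.003,0,0,0,10]]'
```

```text
clock: 10.55
tool_pos: [0.4321, -0.3632, 0.0667]
tcp_rot: [0.0, 0.683, 0.731, -0.0]
force: [-0.3, -0.2, -0.3]
grip_width: 0.169
grip_force: 24.5
clock: 10.85
tool_pos: [0.432, -0.3628, 0.0673]
tcp_rot: [-0.0, 0.683, 0.731, 0.0]
force: [0.3, 0.4, -3.7]
grip_width: 0.171
grip_force: 24.4
```

The force of -3.7 N is the flask's weight, so the cap is at its stop. I'll release and look.

```bash
python3 -m jog '[[0,0,0.002,0,0,0,10],[0,0,0.002,0,0,0,14],[0,0,0.002,0,0,0,20],[0,0,0.002,0,0,0,30],[0,0,0.002,0,0,0,40],[0,0,-0.1,0,0,0,50],[0,0,-0.25,0,0,0,60],[0,0,-0.35,0,0,0,85]]'; python3 -m jog '[[0,0,0,0,0,0,85],[0,0,0,0,0,0,85],[0,0,0,0,0,0,85]]'
python3 - <<'E'
from h import *
w=optics.get_calibration("wrist");a=optics.grab_frame("wrist");b=optics.grab_frame("side");cs=optics.get_calibration("side")
print("wrist up/home",proj(w,[[.432,-.363,.077],[.432,-.363,.069]]),"side",proj(cs,[[.432,-.363,.077],[.432,-.363,.069],[.432,-.363,.049]]))
np.savez("cal5.npz",R=w["R"],t=w["t"])
save("m5",np.hstack([crop(a,190,320,130,260,3),crop(b,260,325,95,160,6)]))
print(cmd([.4825,-.1605,.17],np.radians(3.77)))
E
```

```text
clock: 11.65
tool_pos: [0.433, -0.3635, 0.1752]
tcp_rot: [0.001, 0.683, 0.731, 0.0]
force: [0.2, -1.3, 0.5]
grip_width: 0.851
grip_force: 0.0
clock: 11.95
tool_pos: [0.4314, -0.3627, 0.1716]
tcp_rot: [-0.001, 0.683, 0.731, -0.0]
force: [-0.3, 0.0, -1.2]
grip_width: 0.998
grip_force: 0.0
wrist up/home [[255.55815987 192.8214096 ]
 [255.52628742 189.67965201]] side [[291.5922537  108.63150058]
 [291.40510414 110.7122426 ]
 [290.94252414 115.84504439]]
[array([0.6604, 0.2159, 0.0049]), array([-0.0022, -0.0021,  0.0032])]
```

View pics/m5.png

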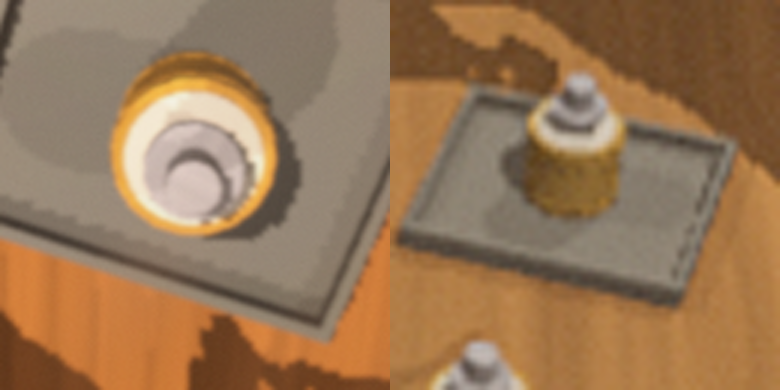

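In the side crop the knob top is at (291.7,108.8), which corresponds to z = 0.077, so the cap is up. Now fresh flask A: press its cap with shut fingers.

```bash
python3 -m jog '[[0.1,0.03,0,0,0,0,60],[0.24,0.08,0,0,0,0,20],[0.38,0.12,0,0,0,0,0],[0.52,0.17,0,0,0,0,0],[0.61,0.2,0.1,0,0,0,0],[0.66,0.216,0.2,0,0,0,0],[0.66,0.216,0.25,0,0,0,0],[0.66,0.216,0.25,0,0,0,0]]'; python3 -m jog '[[0,0,0,0,0,0,0],[0,0,0,0,0,0,0]]'
python3 - <<'E'
from h import *
print(state()["tool_pos"],cmd([.4828,-.1603,.074],np.radians(3.77)))
E
```

```text
clock: 12.85
tool_pos: [0.4812, -0.1598, 0.0949]
tcp_rot: [-0.003, 0.682, 0.731, -0.001]
force: [0.6, 0.0, -0.4]
grip_width: 0.0
grip_force: 0.0
clock: 13.05
tool_pos: [0.4838, -0.1619, 0.0983]
tcp_rot: [0.001, 0.683, 0.73, 0.0]
force: [-0.3, 0.7, -0.5]
grip_width: 0.005
grip_force: 0.0
[ 0.48381034 -0.16187521  0.09828222] [array([ 0.0055, -0.0031,  0.0809]), array([0.0015, 0.0008, 0.0018])]
```

```bash
python3 -m jog '[[0.004,-0.003,0.05,0,0,0,0],[0.004,-0.003,0.08,0,0,0,0],[0.004,-0.003,0.095,0,0,0,0],[0.004,-0.003,0.105,0,0,0,0],[0.004,-0.003,0.115,0,0,0,0],[0.004,-0.003,0.123,0,0,0,0],[0.004,-0.003,0.123,0,0,0,0],[0.004,-0.003,0.123,0,0,0,0]]'; python3 -m jog '[[0,0,0.003,0,0,0,0],[0,0,0.003,0,0,0,0]]'
```

```text
clock: 13.85
tool_pos: [0.4829, -0.1605, 0.0634]
tcp_rot: [0.001, 0.683, 0.731, -0.001]
force: [-9.6, 0.1, 32.6]
grip_width: 0.002
grip_force: 16.2
clock: 14.05
tool_pos: [0.4831, -0.1605, 0.0633]
tcp_rot: [0.001, 0.683, 0.731, -0.001]
force: [-11.9, 2.1, 42.6]
grip_width: 0.001
grip_force: 21.1
```

The press stopped at z = 0.0633 with 40 N, so the cap is home. The contact is stiff, so I'll push less on the next ones. Now I'll grasp the flask.

```bash
python3 -m jog '[[0,0,-0.05,0,0,0,0],[0,0,-0.13,0,0,0,40],[0,0,-0.13,0,0,0,85],[0,0,-0.13,0,0,0,85],[0,0,-0.13,0,0,0,85],[0,0,-0.13,0,0,0,85]]' 30
python3 - <<'E'
from h import *
print(state()["tool_pos"],state()["grip_width"],cmd([.483,-.1605,.011],np.radians(3.77)))
E
```

```text
clock: 14.65
tool_pos: [0.4817, -0.1598, 0.098]
tcp_rot: [-0.001, 0.683, 0.731, -0.0]
force: [0.5, -0.2, -0.2]
grip_width: 0.844
grip_force: 0.0
[ 0.48173685 -0.15983777  0.09796592] 0.8442835411670901 [array([-0.0027,  0.0044,  0.2899]), array([-0.0017, -0.0007,  0.0032])]
```

```bash
python3 -m jog '[[0,0.002,0.05,0,0,0,85],[0,0.002,0.15,0,0,0,85],[0,0.002,0.23,0,0,0,85],[0,0.002,0.27,0,0,0,85],[0,0.002,0.29,0,0,0,85],[0,0.002,0.29,0,0,0,70],[0,0.002,0.29,0,0,0,60],[0,0.002,0.29,0,0,0,54]]' 30; python3 -m jog '[[0,0,0,0,0,0,50],[0,0,0,0,0,0,46],[0,0,0,0,0,0,44],[0,0,0,0,0,0,44],[0,0,0,0,0,0,44],[0,0,0,0,0,0,44]]' 30; python3 -m jog '[[0,0,-0.05,0,0,0,44],[0,0,-0.15,0,0,0,44],[0,0,-0.28,0,0,0,44],[0,0,-0.4,0,0,0,44],[0,0,-0.4,0,0,0,44],[0,0,-0.4,0,0,0,44]]'
python3 - <<'E'
from h import *
c=np.array([.621,-.053]);a=np.radians(3.77);ry=np.array([-np.sin(a),np.cos(a)]);rx=np.array([np.cos(a),np.sin(a)])
for y in (-.141,-.047,.047,.141): print(y,c+ry*y)
p=c+ry*-.141
print(state()["tool_pos"],cmd([*p,.13],a))
E
```

```text
clock: 15.45
tool_pos: [0.4827, -0.1603, 0.0125]
tcp_rot: [0.0, 0.683, 0.731, -0.0]
force: [-1.6, -0.2, 0.4]
grip_width: 0.636
grip_force: 0.7
clock: 16.05
tool_pos: [0.4819, -0.1603, 0.0124]
tcp_rot: [-0.0, 0.683, 0.731, -0.001]
force: [-5.4, -0.6, 8.9]
grip_width: 0.577
grip_force: 29.9
clock: 16.65
tool_pos: [0.4835, -0.1602, 0.1328]
tcp_rot: [0.001, 0.683, 0.731, 0.001]
force: [-0.1, 0.3, -4.4]
grip_width: 0.578
grip_force: 33.4
-0.141 [ 0.63027095 -0.19369488]
-0.047 [ 0.62409032 -0.09989829]
0.047 [ 0.61790968 -0.00610171]
0.141 [0.61172905 0.08769488]
[ 0.48348264 -0.16023245  0.13275366] [array([-0.1446,  0.4805,  0.0105]), array([0.003 , 0.0013, 0.0029])]
```

```bash
python3 -m jog '[[-0.03,0.1,0,0,0,0,44],[-0.07,0.22,0,0,0,0,44],[-0.1,0.34,0,0,0,0,44],[-0.13,0.43,0,0,0,0,44],[-0.145,0.48,0,0,0,0,44],[-0.145,0.48,0,0,0,0,44],[-0.145,0.48,0,0,0,0,44],[-0.145,0.48,0,0,0,0,44]]'
python3 - <<'E'
from h import *
print(state()["tool_pos"],cmd([.6303,-.1937,.0634],np.radians(3.77)))
E
```

```text
clock: 17.45
tool_pos: [0.6279, -0.1932, 0.1306]
tcp_rot: [-0.001, 0.682, 0.731, -0.001]
force: [-0.0, -0.7, -2.6]
grip_width: 0.578
grip_force: 33.3
[ 0.62785754 -0.19315461  0.13061872] [array([-0.0025,  0.0086,  0.224 ]), array([-0.0034, -0.0009,  0.0035])]
```

```bash
python3 -m jog '[[-0.002,0.004,0.06,0,0,0,44],[-0.002,0.004,0.13,0,0,0,44],[-0.002,0.004,0.18,0,0,0,44],[-0.002,0.004,0.205,0,0,0,44],[-0.002,0.004,0.215,0,0,0,44],[-0.002,0.004,0.22,0,0,0,44],[-0.002,0.004,0.22,0,0,0,44],[-0.002,0.004,0.22,0,0,0,44]]'
python3 - <<'E'
from h import *
print(cmd([.6303,-.1937,.0624],np.radians(3.77)))
E
```

```text
clock: 18.25
tool_pos: [0.6314, -0.1942, 0.0665]
tcp_rot: [0.001, 0.683, 0.731, 0.0]
force: [0.4, -0.4, -4.1]
grip_width: 0.575
grip_force: 33.4
[array([ 0.0019, -0.0035,  0.0137]), array([0.0017, 0.0006, 0.0031])]
```

```bash
python3 -m jog '[[0,-0.003,0.004,0,0,0,44],[0,-0.003,0.008,0,0,0,44],[0,-0.003,0.01,0,0,0,44],[0,-0.003,0.011,0,0,0,44],[0,-0.003,0.011,0,0,0,44]]';python3 -m jog '[[0,0,0.001,0,0,0,44],[0,0,0.002,0,0,0,44],[0,0,0.002,0,0,0,44]]'
```

```text
clock: 18.75
tool_pos: [0.6298, -0.1941, 0.0625]
tcp_rot: [-0.0, 0.683, 0.731, -0.0]
force: [-0.8, -0.3, -1.9]
grip_width: 0.575
grip_force: 33.5
clock: 19.05
tool_pos: [0.6298, -0.1941, 0.0625]
tcp_rot: [-0.0, 0.683, 0.731, -0.0]
force: [-3.4, 1.0, 4.9]
grip_width: 0.577
grip_force: 34.1
```

It's in contact with the rail. I'll release, rise, move to flask B at (0.477,-0.0525) and shut the fingers on the way.

```bash
python3 -m jog '[[0,0,0,0,0,0,50],[0,0,0,0,0,0,54],[0,0,0,0,0,0,62],[0,0,0,0,0,0,70],[0,0,-0.05,0,0,0,75],[0,0,-0.17,0,0,0,75],[0,0,-0.3,0,0,0,75],[0,0,-0.3,0,0,0,75]]';python3 -m jog '[[0,0,0,0,0,0,75]]'
python3 - <<'E'
from h import *
w=optics.get_calibration("wrist");im=optics.grab_frame("wrist")
save("w6",im);np.savez("w6.npz",R=w["R"],t=w["t"]);print(proj(w,[.6298,-.1941,.114]))
print(state()["tool_pos"],cmd([.4772,-.0527,.09],np.radians(3.77)))
E
```

```text
clock: 19.85
tool_pos: [0.6342, -0.1947, 0.1591]
tcp_rot: [0.005, 0.683, 0.731, 0.003]
force: [0.2, -0.4, 1.0]
grip_width: 0.878
grip_force: 0.0
clock: 19.95
tool_pos: [0.6309, -0.1944, 0.1539]
tcp_rot: [0.001, 0.683, 0.731, 0.001]
force: [0.1, 0.0, 0.4]
grip_width: 0.879
grip_force: 0.0
[[253.10500324 219.61364662]]
[ 0.62980518 -0.19423674  0.15231374] [array([ 0.5054, -0.4754,  0.2074]), array([0.0005, 0.0005, 0.0031])]
```

View pics/w6.png

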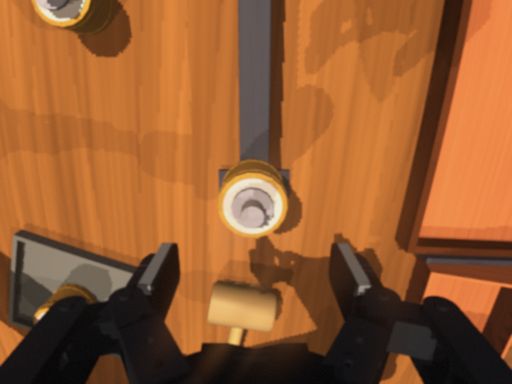

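Flask A stands upright on the rail with its knob at (253,217), and the tray still holds the finished flask. On to B.

```bash
python3 -m jog '[[0.08,-0.08,0,0,0,0,50],[0.2,-0.19,0,0,0,0,20],[0.31,-0.29,0,0,0,0,0],[0.42,-0.39,0,0,0,0,0],[0.49,-0.46,0.06,0,0,0,0],[0.505,-0.475,0.13,0,0,0,0],[0.505,-0.475,0.18,0,0,0,0],[0.505,-0.475,0.18,0,0,0,0]]'; python3 -m jog '[[0,0,0,0,0,0,0],[0,0,0,0,0,0,0],[0,0,0,0,0,0,0]]'
python3 - <<'E'
from h import *
print(state()["tool_pos"],cmd([.4772,-.0527,.063],np.radians(3.77)))
E
```

```text
clock: 20.8
tool_pos: [0.4748, -0.0524, 0.0956]
tcp_rot: [-0.002, 0.682, 0.731, -0.002]
force: [-0.2, -0.2, 1.1]
grip_width: -0.005
grip_force: 0.0
clock: 21.1
tool_pos: [0.478, -0.0529, 0.0984]
tcp_rot: [0.0, 0.683, 0.731, 0.0]
force: [-0.7, 0.2, -0.0]
grip_width: 0.003
grip_force: 0.0
[ 0.47796852 -0.05288362  0.09840585] [array([ 0.0008, -0.0026,  0.118 ]), array([0.0014, 0.0002, 0.0026])]
```

```bash
python3 -m jog '[[0,-0.003,0.05,0,0,0,0],[0,-0.003,0.08,0,0,0,0],[0,-0.003,0.095,0,0,0,0],[0,-0.003,0.105,0,0,0,0],[0,-0.003,0.113,0,0,0,0],[0,-0.003,0.118,0,0,0,0],[0,-0.003,0.118,0,0,0,0]]'; python3 -m jog '[[0,0,0,0,0,0,0],[0,0,0,0,0,0,0]]'
```

```text
clock: 21.8
tool_pos: [0.4766, -0.0528, 0.0636]
tcp_rot: [0.0, 0.683, 0.731, -0.0]
force: [-5.7, 0.2, 15.8]
grip_width: 0.001
grip_force: 7.5
clock: 22.0
tool_pos: [0.4766, -0.0529, 0.0636]
tcp_rot: [0.0, 0.683, 0.731, -0.0]
force: [-4.7, -0.3, 14.5]
grip_width: -0.007
grip_force: 7.3
```

B's cap is home. Grasping it.

```bash
python3 -m jog '[[0,0,-0.05,0,0,0,0],[0,0,-0.125,0,0,0,40],[0,0,-0.125,0,0,0,85],[0,0,-0.125,0,0,0,85],[0,0,-0.125,0,0,0,85],[0,0,-0.125,0,0,0,85],[0,0,-0.125,0,0,0,85],[0,0,-0.125,0,0,0,85]]' 30; python3 -m jog '[[0,0,0.05,0,0,0,85],[0,0,0.15,0,0,0,85],[0,0,0.23,0,0,0,85],[0,0,0.275,0,0,0,85],[0,0,0.293,0,0,0,85],[0,0,0.293,0,0,0,70],[0,0,0.293,0,0,0,60],[0,0,0.293,0,0,0,54]]' 30; python3 -m jog '[[0,0,0,0,0,0,50],[0,0,0,0,0,0,46],[0,0,0,0,0,0,44],[0,0,0,0,0,0,44],[0,0,0,0,0,0,44],[0,0,0,0,0,0,44]]' 30; python3 -m jog '[[0,0,-0.05,0,0,0,44],[0,0,-0.15,0,0,0,44],[0,0,-0.28,0,0,0,44],[0,0,-0.4,0,0,0,44],[0,0,-0.4,0,0,0,44],[0,0,-0.4,0,0,0,44],[0,0,-0.4,0,0,0,44]]'
python3 - <<'E'
from h import *
print(state()["tool_pos"],cmd([.6241,-.0999,.13],np.radians(3.77)))
E
```

```text
clock: 22.8
tool_pos: [0.4763, -0.0527, 0.0996]
tcp_rot: [-0.0, 0.683, 0.731, -0.0]
force: [-0.0, -0.4, 0.5]
grip_width: 0.995
grip_force: 0.0
clock: 23.6
tool_pos: [0.4768, -0.0529, 0.0128]
tcp_rot: [0.0, 0.683, 0.731, 0.0]
force: [-0.1, -0.9, -0.9]
grip_width: 0.634
grip_force: 0.0
clock: 24.2
tool_pos: [0.4758, -0.0531, 0.0127]
tcp_rot: [-0.0, 0.683, 0.731, -0.001]
force: [-4.2, 0.7, 9.1]
grip_width: 0.574
grip_force: 29.8
clock: 24.9
tool_pos: [0.4752, -0.0529, 0.1308]
tcp_rot: [-0.001, 0.683, 0.731, -0.001]
force: [-1.1, -0.1, -4.7]
grip_width: 0.579
grip_force: 33.6
[ 0.47522834 -0.05290597  0.13077689] [array([-0.1901,  0.4844,  0.0014]), array([-0.0031, -0.0003,  0.003 ])]
```

```bash
python3 -m jog '[[-0.04,0.1,0,0,0,0,44],[-0.09,0.22,0,0,0,0,44],[-0.13,0.34,0,0,0,0,44],[-0.17,0.43,0,0,0,0,44],[-0.19,0.482,0,0,0,0,44],[-0.19,0.482,0,0,0,0,44],[-0.19,0.482,0,0,0,0,44],[-0.19,0.482,0,0,0,0,44]]';  python3 -m jog '[[0,0,0.06,0,0,0,44],[0,0,0.13,0,0,0,44],[0,0,0.18,0,0,0,44],[0,0,0.205,0,0,0,44],[0,0,0.212,0,0,0,44],[0,0,0.212,0,0,0,44],[0,0,0.212,0,0,0,44],[0,0,0.212,0,0,0,44]]'
python3 - <<'E'
from h import *
print(state()["tool_pos"],cmd([.6241,-.0999,.0627],np.radians(3.77)))
E
```

```text
clock: 25.7
tool_pos: [0.6229, -0.0991, 0.1308]
tcp_rot: [-0.001, 0.682, 0.731, -0.001]
force: [-0.9, 0.6, -4.2]
grip_width: 0.579
grip_force: 33.5
clock: 26.5
tool_pos: [0.6253, -0.0998, 0.0693]
tcp_rot: [0.001, 0.683, 0.731, 0.0]
force: [0.5, 0.3, -4.6]
grip_width: 0.576
grip_force: 33.6
[ 0.62526971 -0.09981169  0.06930991] [array([-0.    , -0.0039,  0.022 ]), array([0.0018, 0.0004, 0.003 ])]
```

```bash
python3 -m jog '[[0,-0.001,0.006,0,0,0,44],[0,-0.001,0.011,0,0,0,44],[0,-0.001,0.015,0,0,0,44],[0,-0.001,0.018,0,0,0,44],[0,-0.001,0.018,0,0,0,44]]';python3 -m jog '[[0,0,0.001,0,0,0,44],[0,0,0.002,0,0,0,44],[0,0,0.002,0,0,0,44]]'
```

```text
clock: 27.0
tool_pos: [0.6243, -0.0997, 0.0629]
tcp_rot: [-0.0, 0.683, 0.731, -0.0]
force: [0.9, 0.1, -3.9]
grip_width: 0.577
grip_force: 33.7
clock: 27.3
tool_pos: [0.6243, -0.0997, 0.0628]
tcp_rot: [0.0, 0.683, 0.731, -0.0]
force: [-1.4, 0.1, 1.7]
grip_width: 0.573
grip_force: 34.0
```

Touching. Release, rise, and go to C at (0.4405,0.0403).

```bash
python3 -m jog '[[0,0,0,0,0,0,50],[0,0,0,0,0,0,54],[0,0,0,0,0,0,62],[0,0,0,0,0,0,70],[0,0,-0.05,0,0,0,75],[0,0,-0.17,0,0,0,75],[0,0,-0.3,0,0,0,75],[0,0,-0.3,0,0,0,75]]';python3 -m jog '[[0,0,0,0,0,0,75],[0,0,0,0,0,0,75]]'
python3 - <<'E'
from h import *
im=optics.grab_frame("wrist");save("w7",im)
print(state()["tool_pos"],cmd([.4405,.0403,.15],np.radians(3.77)))
E
```

```text
clock: 28.1
tool_pos: [0.6286, -0.0998, 0.1594]
tcp_rot: [0.004, 0.683, 0.731, 0.003]
force: [-0.4, -0.0, 0.1]
grip_width: 0.88
grip_force: 0.0
clock: 28.3
tool_pos: [0.6237, -0.0999, 0.152]
tcp_rot: [-0.0, 0.683, 0.731, -0.0]
force: [-0.5, -0.1, -0.5]
grip_width: 0.88
grip_force: 0.0
[ 0.62344947 -0.09980798  0.15154515] [array([ 0.5075, -0.5765,  0.0064]), array([-0.0025, -0.0003,  0.0032])]
```

```bash
python3 -m jog '[[0.08,-0.09,0,0,0,0,50],[0.18,-0.2,0,0,0,0,20],[0.28,-0.32,0,0,0,0,0],[0.38,-0.43,0,0,0,0,0],[0.46,-0.53,0.06,0,0,0,0],[0.507,-0.576,0.13,0,0,0,0],[0.507,-0.576,0.175,0,0,0,0],[0.507,-0.576,0.175,0,0,0,0]]'; python3 -m jog '[[0,0,0,0,0,0,0],[0,0,0,0,0,0,0],[0,0,0,0,0,0,0]]'
python3 - <<'E'
from h import *
im=optics.grab_frame("wrist");w=optics.get_calibration("wrist")
print(proj(w,[[.4405,.0403,.072],[.4409,.1373,.072]]));save("w8",im)
print(state()["tool_pos"],cmd([.4405,.0403,.063],np.radians(3.77)))
E
```

```text
clock: 29.15
tool_pos: [0.4392, 0.0403, 0.0981]
tcp_rot: [-0.002, 0.682, 0.731, -0.002]
force: [0.2, -0.3, 0.4]
grip_width: 0.001
grip_force: 0.0
clock: 29.45
tool_pos: [0.4423, 0.0399, 0.1005]
tcp_rot: [0.0, 0.683, 0.731, 0.0]
force: [0.1, -0.0, -0.1]
grip_width: 0.002
grip_force: 0.0
[[252.1743827  227.23740554]
 [265.21867254  56.31719468]]
[0.4421713  0.03993428 0.10037761] [array([ 0.0016, -0.0056,  0.1246]), array([0.0012, 0.    , 0.0021])]
```

View pics/w8.png

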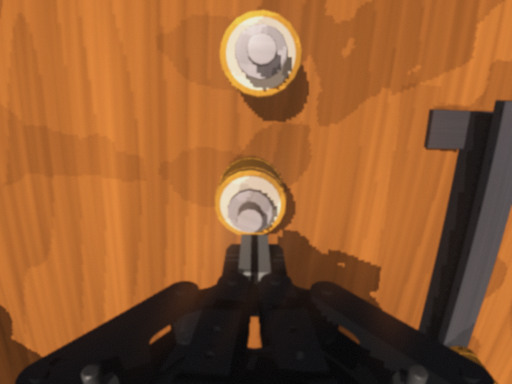

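C's knob shows at about (250,216) and D's at (262,47), both about 10 px above the predictions. I'll check that against the fixed views before pressing.

Run:
```python
from h import *
np.set_printoptions(precision=4,suppress=True)
w=optics.get_calibration("wrist");cs=optics.get_calibration("side");ct=optics.get_calibration("top")
print(onz(w,(250,217),.072),onz(w,(262,47),.072),"flask top rim",onz(w,(250,203),.044),onz(w,(260,54),.044))
print("rail near corner foot z6", onz(w,(428,148),.006))
a=optics.grab_frame("side");b=optics.grab_frame("top")
X=[[.4405,.0403,.072],[.4409,.1373,.072],[.4405,.046,.072],[.4409,.143,.072]]
for im,c,col in((a,cs,0),(b,ct,0)):
    for i,p in enumerate(proj(c,X)): 
        print(p)
save("m9",np.hstack([crop(a,250,330,185,265,5),crop(b,200,280,190,270,5)]))
```

```text
[0.4388 0.047  0.072 ] [0.4389 0.1417 0.072 ] flask top rim [0.4386 0.0452 0.044 ] [0.4385 0.141  0.044 ]
rail near corner foot z6 [0.5773 0.0863 0.006 ]
[290.1342 209.2452]
[290.2954 240.9377]
[290.1542 211.0076]
[290.3137 242.9185]
[252.6005 227.6821]
[216.2068 228.5398]
[250.4589 227.7414]
[214.0719 228.5989]
```

View pics/m9.png

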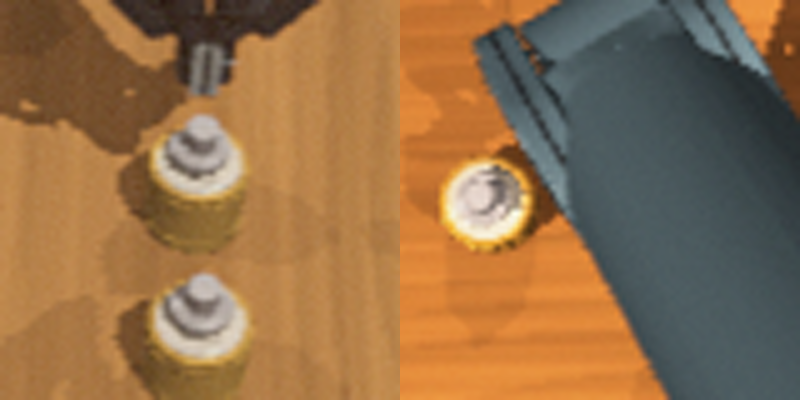

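The fixed cameras put C at y≈0.041 and D at y≈0.138, while the wrist camera puts each about 4–5 mm higher. I'll use y≈0.043, which is within the 22 mm pad width either way.

```bash
python3 -m jog '[[0.009,-0.005,0.04,0,0,0,0],[0.009,-0.005,0.075,0,0,0,0],[0.009,-0.005,0.095,0,0,0,0],[0.009,-0.005,0.108,0,0,0,0],[0.009,-0.005,0.118,0,0,0,0],[0.009,-0.005,0.124,0,0,0,0],[0.009,-0.005,0.124,0,0,0,0]]'; python3 -m jog '[[0,0,0,0,0,0,0],[0,0,0,0,0,0,0]]'
```

```text
clock: 30.3
tool_pos: [0.4396, 0.0428, 0.0635]
tcp_rot: [0.0, 0.682, 0.731, -0.001]
force: [-5.7, -0.1, 16.2]
grip_width: -0.0
grip_force: 8.3
clock: 30.5
tool_pos: [0.4396, 0.0428, 0.0635]
tcp_rot: [0.0, 0.682, 0.731, -0.0]
force: [-6.2, -0.7, 15.6]
grip_width: 0.005
grip_force: 8.1
```

C's cap is home. Grasp and lift.

```bash
python3 -m jog '[[0,0,-0.05,0,0,0,0],[0,0,-0.125,0,0,0,40],[0,0,-0.125,0,0,0,85],[0,0,-0.125,0,0,0,85],[0,0,-0.125,0,0,0,85],[0,0,-0.125,0,0,0,85],[0,0,-0.125,0,0,0,85],[0,0,-0.125,0,0,0,85]]' 30; python3 -m jog '[[0,0.003,0.05,0,0,0,85],[0,0.003,0.15,0,0,0,85],[0,0.003,0.23,0,0,0,85],[0,0.003,0.275,0,0,0,85],[0,0.003,0.293,0,0,0,85],[0,0.003,0.293,0,0,0,70],[0,0.003,0.293,0,0,0,60],[0,0.003,0.293,0,0,0,54]]' 30; python3 -m jog '[[0,0,0,0,0,0,50],[0,0,0,0,0,0,46],[0,0,0,0,0,0,44],[0,0,0,0,0,0,44],[0,0,0,0,0,0,44],[0,0,0,0,0,0,44]]' 30; python3 -m jog '[[0,0,-0.05,0,0,0,44],[0,0,-0.15,0,0,0,44],[0,0,-0.28,0,0,0,44],[0,0,-0.4,0,0,0,44],[0,0,-0.4,0,0,0,44],[0,0,-0.4,0,0,0,44],[0,0,-0.4,0,0,0,44],[0,0,-0.4,0,0,0,44]]'
python3 - <<'E'
from h import *
print(state()["tool_pos"],cmd([.6179,-.0061,.13],np.radians(3.77)))
E
```

```text
clock: 31.3
tool_pos: [0.4396, 0.0428, 0.0999]
tcp_rot: [-0.0, 0.683, 0.731, -0.0]
force: [0.3, 0.3, -1.1]
grip_width: 0.996
grip_force: 0.0
clock: 32.1
tool_pos: [0.4414, 0.0429, 0.013]
tcp_rot: [0.0, 0.683, 0.731, 0.001]
force: [0.2, 0.3, 0.6]
grip_width: 0.633
grip_force: 0.2
clock: 32.7
tool_pos: [0.4403, 0.0426, 0.013]
tcp_rot: [0.0, 0.683, 0.731, -0.0]
force: [-3.6, -1.2, 8.6]
grip_width: 0.575
grip_force: 29.7
clock: 33.5
tool_pos: [0.4396, 0.0427, 0.131]
tcp_rot: [-0.001, 0.682, 0.731, -0.001]
force: [-0.3, -0.6, -4.4]
grip_width: 0.572
grip_force: 33.6
[0.43958543 0.04265887 0.13100335] [array([-0.2028,  0.5819,  0.0017]), array([-0.0037,  0.    ,  0.0034])]
```

```bash
python3 -m jog '[[-0.03,0.08,0,0,0,0,44],[-0.07,0.2,0,0,0,0,44],[-0.11,0.32,0,0,0,0,44],[-0.15,0.44,0,0,0,0,44],[-0.18,0.53,0,0,0,0,44],[-0.203,0.579,0,0,0,0,44],[-0.203,0.579,0,0,0,0,44],[-0.203,0.579,0,0,0,0,44]]';  python3 -m jog '[[0,0,0,0,0,0,44],[0,0,0.06,0,0,0,44],[0,0,0.13,0,0,0,44],[0,0,0.18,0,0,0,44],[0,0,0.205,0,0,0,44],[0,0,0.212,0,0,0,44],[0,0,0.212,0,0,0,44],[0,0,0.212,0,0,0,44]]'
python3 - <<'E'
from h import *
print(state()["tool_pos"],cmd([.6179,-.0061,.063],np.radians(3.77)))
E
```

```text
clock: 34.3
tool_pos: [0.6168, -0.0057, 0.1307]
tcp_rot: [-0.001, 0.682, 0.731, -0.001]
force: [-1.1, 0.9, -4.4]
grip_width: 0.576
grip_force: 33.3
clock: 35.1
tool_pos: [0.6189, -0.006, 0.0696]
tcp_rot: [0.0, 0.683, 0.731, 0.001]
force: [0.5, -0.1, -4.1]
grip_width: 0.573
grip_force: 33.4
[ 0.61888161 -0.0059503   0.06958936] [array([-0.0003, -0.0033,  0.022 ]), array([0.0018, 0.    , 0.0031])]
```

```bash
python3 -m jog '[[0,-0.001,0.006,0,0,0,44],[0,-0.001,0.011,0,0,0,44],[0,-0.001,0.015,0,0,0,44],[0,-0.001,0.018,0,0,0,44],[0,-0.001,0.018,0,0,0,44]]';python3 -m jog '[[0,0,0.001,0,0,0,44],[0,0,0.002,0,0,0,44],[0,0,0.002,0,0,0,44]]'
```

```text
clock: 35.6
tool_pos: [0.6179, -0.0061, 0.0632]
tcp_rot: [-0.0, 0.683, 0.731, -0.0]
force: [-1.0, -0.2, -3.7]
grip_width: 0.576
grip_force: 33.5
clock: 35.9
tool_pos: [0.6179, -0.0061, 0.0631]
tcp_rot: [0.0, 0.683, 0.731, -0.0]
force: [-1.4, 0.2, 0.7]
grip_width: 0.572
grip_force: 33.8
```

Contact. Release, rise, then D at (0.4405,0.139).

```bash
python3 -m jog '[[0,0,0.001,0,0,0,50],[0,0,0.001,0,0,0,54],[0,0,0,0,0,0,62],[0,0,0,0,0,0,70],[0,0,-0.05,0,0,0,75],[0,0,-0.17,0,0,0,75],[0,0,-0.3,0,0,0,75],[0,0,-0.3,0,0,0,75]]';python3 -m jog '[[0,0,0,0,0,0,75],[0,0,0,0,0,0,75]]'
python3 - <<'E'
from h import *
im=optics.grab_frame("wrist");save("w10",im)
print(state()["tool_pos"],cmd([.4405,.139,.15],np.radians(3.77)))
E
```

```text
clock: 36.7
tool_pos: [0.622, -0.0054, 0.1595]
tcp_rot: [0.004, 0.683, 0.731, 0.004]
force: [0.7, -0.2, 0.9]
grip_width: 0.873
grip_force: 0.0
clock: 36.9
tool_pos: [0.6173, -0.0063, 0.1524]
tcp_rot: [-0.0, 0.683, 0.731, -0.0]
force: [-0.1, 0.5, 0.2]
grip_width: 0.877
grip_force: 0.0
[ 0.61709    -0.00622878  0.15188733] [array([ 0.5231, -0.5542,  0.0073]), array([-0.0024,  0.    ,  0.0032])]
```

```bash
python3 -m jog '[[0.08,-0.09,0,0,0,0,50],[0.18,-0.19,0,0,0,0,20],[0.29,-0.31,0,0,0,0,0],[0.39,-0.42,0,0,0,0,0],[0.47,-0.5,0.06,0,0,0,0],[0.523,-0.554,0.13,0,0,0,0],[0.523,-0.554,0.175,0,0,0,0],[0.523,-0.554,0.175,0,0,0,0]]'; python3 -m jog '[[0,0,0,0,0,0,0],[0,0,0,0,0,0,0],[0,0,0,0,0,0,0]]'
python3 - <<'E'
from h import *
print(state()["tool_pos"],cmd([.4403,.139,.063],np.radians(3.77)))
E
```

```text
clock: 37.75
tool_pos: [0.4398, 0.1386, 0.0983]
tcp_rot: [-0.001, 0.682, 0.731, -0.002]
force: [0.3, 0.1, -0.0]
grip_width: 0.003
grip_force: 0.0
clock: 38.05
tool_pos: [0.4424, 0.1387, 0.1008]
tcp_rot: [0.0, 0.683, 0.73, 0.0]
force: [-0.6, 0.4, 0.3]
grip_width: 0.005
grip_force: 0.0
[0.44242532 0.13866502 0.10076935] [array([ 0.0016, -0.0071,  0.1259]), array([ 0.0015, -0.0002,  0.0012])]
```

```bash
python3 -m jog '[[0.001,-0.005,0.04,0,0,0,0],[0.001,-0.005,0.075,0,0,0,0],[0.001,-0.005,0.095,0,0,0,0],[0.001,-0.005,0.108,0,0,0,0],[0.001,-0.005,0.118,0,0,0,0],[0.001,-0.005,0.125,0,0,0,0],[0.001,-0.005,0.125,0,0,0,0]]'; python3 -m jog '[[0,0,0,0,0,0,0],[0,0,0,0,0,0,0]]'
```

```text
clock: 38.75
tool_pos: [0.4397, 0.1392, 0.0636]
tcp_rot: [0.0, 0.682, 0.731, -0.001]
force: [-4.8, -1.8, 14.8]
grip_width: -0.001
grip_force: 7.6
clock: 38.95
tool_pos: [0.4397, 0.1392, 0.0636]
tcp_rot: [0.0, 0.683, 0.731, -0.0]
force: [-5.0, -3.4, 13.7]
grip_width: 0.001
grip_force: 7.4
```

```bash
python3 -m jog '[[0,0,-0.05,0,0,0,0],[0,0,-0.125,0,0,0,40],[0,0,-0.125,0,0,0,85],[0,0,-0.125,0,0,0,85],[0,0,-0.125,0,0,0,85],[0,0,-0.125,0,0,0,85],[0,0,-0.125,0,0,0,85],[0,0,-0.125,0,0,0,85]]' 30; python3 -m jog '[[0,0.003,0.05,0,0,0,85],[0,0.003,0.15,0,0,0,85],[0,0.003,0.23,0,0,0,85],[0,0.003,0.275,0,0,0,85],[0,0.003,0.293,0,0,0,85],[0,0.003,0.293,0,0,0,70],[0,0.003,0.293,0,0,0,60],[0,0.003,0.293,0,0,0,54]]' 30; python3 -m jog '[[0,0,0,0,0,0,50],[0,0,0,0,0,0,46],[0,0,0,0,0,0,44],[0,0,0,0,0,0,44],[0,0,0,0,0,0,44],[0,0,0,0,0,0,44]]' 30; python3 -m jog '[[0,0,-0.05,0,0,0,44],[0,0,-0.15,0,0,0,44],[0,0,-0.28,0,0,0,44],[0,0,-0.4,0,0,0,44],[0,0,-0.4,0,0,0,44],[0,0,-0.4,0,0,0,44],[0,0,-0.4,0,0,0,44],[0,0,-0.4,0,0,0,44]]'
python3 - <<'E'
from h import *
print(state()["tool_pos"],cmd([.6117,.0877,.13],np.radians(3.77)))
E
```

```text
clock: 39.75
tool_pos: [0.4397, 0.1393, 0.0999]
tcp_rot: [-0.0, 0.683, 0.731, -0.0]
force: [-0.2, 0.7, 0.5]
grip_width: 0.995
grip_force: 0.0
clock: 40.55
tool_pos: [0.4415, 0.1396, 0.0132]
tcp_rot: [0.0, 0.683, 0.731, 0.001]
force: [-0.5, 0.0, 0.4]
grip_width: 0.631
grip_force: 0.0
clock: 41.15
tool_pos: [0.4406, 0.1393, 0.0131]
tcp_rot: [0.0, 0.683, 0.731, -0.0]
force: [-3.2, -0.8, 9.5]
grip_width: 0.574
grip_force: 29.8
clock: 41.95
tool_pos: [0.4397, 0.1389, 0.131]
tcp_rot: [-0.001, 0.683, 0.731, -0.001]
force: [0.2, 0.3, -3.2]
grip_width: 0.577
grip_force: 33.6
[0.43965721 0.13889313 0.13096813] [array([-0.2094,  0.5605,  0.0018]), array([-0.0036,  0.0008,  0.0033])]
```

```bash
python3 -m jog '[[-0.03,0.08,0,0,0,0,44],[-0.07,0.2,0,0,0,0,44],[-0.11,0.32,0,0,0,0,44],[-0.15,0.43,0,0,0,0,44],[-0.19,0.51,0,0,0,0,44],[-0.209,0.558,0,0,0,0,44],[-0.209,0.558,0,0,0,0,44],[-0.209,0.558,0,0,0,0,44]]';  python3 -m jog '[[0,0,0,0,0,0,44],[0,0,0.06,0,0,0,44],[0,0,0.13,0,0,0,44],[0,0,0.18,0,0,0,44],[0,0,0.205,0,0,0,44],[0,0,0.212,0,0,0,44],[0,0,0.212,0,0,0,44],[0,0,0.212,0,0,0,44]]'
python3 - <<'E'
from h import *
print(state()["tool_pos"],cmd([.6117,.0877,.0631],np.radians(3.77)))
E
```

```text
clock: 42.75
tool_pos: [0.6107, 0.0885, 0.1308]
tcp_rot: [-0.001, 0.682, 0.731, -0.001]
force: [-0.6, -0.1, -3.7]
grip_width: 0.575
grip_force: 33.3
clock: 43.55
tool_pos: [0.6127, 0.0885, 0.0696]
tcp_rot: [0.0, 0.683, 0.731, 0.001]
force: [-0.7, 0.6, -3.8]
grip_width: 0.578
grip_force: 33.5
[0.6126699  0.08846852 0.06955893] [array([-0.0023, -0.0034,  0.0215]), array([ 0.0017, -0.0003,  0.0031])]
```

```bash
python3 -m jog '[[0,-0.001,0.006,0,0,0,44],[0,-0.001,0.011,0,0,0,44],[0,-0.001,0.015,0,0,0,44],[0,-0.001,0.018,0,0,0,44],[0,-0.001,0.018,0,0,0,44]]';python3 -m jog '[[0,0,0.001,0,0,0,44],[0,0,0.002,0,0,0,44],[0,0,0.002,0,0,0,44]]'
```

```text
clock: 44.05
tool_pos: [0.6118, 0.0882, 0.0633]
tcp_rot: [-0.0, 0.683, 0.731, -0.0]
force: [-0.1, 0.2, -4.2]
grip_width: 0.575
grip_force: 33.6
clock: 44.35
tool_pos: [0.6118, 0.0882, 0.0632]
tcp_rot: [0.0, 0.683, 0.731, -0.0]
force: [-3.2, -0.3, 2.4]
grip_width: 0.574
grip_force: 33.9
```

```bash
python3 -m jog '[[0,0,0.001,0,0,0,50],[0,0,0.001,0,0,0,54],[0,0,0,0,0,0,62],[0,0,0,0,0,0,70],[0,0,-0.05,0,0,0,75],[0,0,-0.17,0,0,0,75],[0,0,-0.3,0,0,0,75],[0,0,-0.42,0,0,0,75]]';python3 -m jog '[[0.05,-0.1,0,0,0,0,75],[0.15,-0.22,0,0,0,0,75],[0.28,-0.32,0,0,0,0,75],[0.4,-0.42,0,0,0,0,75],[0.5,-0.5,0,0,0,0,75],[0.55,-0.55,0,0,0,0,75],[0.55,-0.55,0,0,0,0,75]]'
python3 - <<'E'
from h import *
a=optics.grab_frame("side");b=optics.grab_frame("top")
ct=optics.get_calibration("top");cs=optics.get_calibration("side")
P=[[.6298,-.194,.114],[.6243,-.0997,.114],[.618,-.006,.114],[.6118,.088,.114],[.432,-.363,.077]]
print(state()["tool_pos"],proj(cs,P).round(1).tolist(),proj(ct,P).round(1).tolist())
m=np.zeros((560,800,3),np.uint8)
s=crop(a,190,330,95,245,3.7)[:555];t=crop(b,215,435,140,270,1.7);m[:s.shape[0],:s.shape[1]]=s
t=t[:,:800-s.shape[1]];m[:t.shape[0],s.shape[1]:s.shape[1]+t.shape[1]]=t
print(s.shape,t.shape);save("m11",m)
E
```

```text
clock: 45.15
tool_pos: [0.612, 0.0885, 0.1916]
tcp_rot: [0.0, 0.682, 0.731, 0.001]
force: [-0.1, -0.1, -0.4]
grip_width: 0.882
grip_force: 0.0
clock: 45.85
tool_pos: [0.4335, 0.2446, 0.1901]
tcp_rot: [-0.0, 0.68, 0.733, 0.001]
force: [0.3, 0.1, -0.5]
grip_width: 0.88
grip_force: 0.0
[0.43640401 0.24157309 0.18960023] [[221.9, 131.9], [220.6, 155.1], [219.5, 180.9], [218.3, 209.9], [291.6, 108.6]] [[339.3, 151.9], [303.5, 155.0], [268.0, 158.4], [232.4, 161.8], [405.9, 226.5]]
(555, 518, 3) (221, 282, 3)
```

View pics/m11.png

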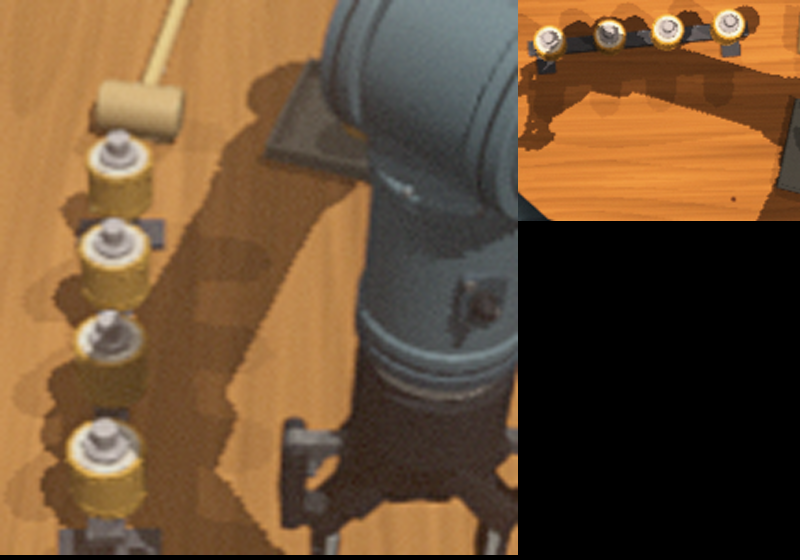

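All four fresh flasks stand upright on the rail, with knob tops close to the positions projected for caps at home (A at (221.9,133)). I'm out of picture views, so I'll check the finished flask numerically in the top image.

Run:
```python
from h import *
b=optics.grab_frame("top");ct=optics.get_calibration("top")
print(proj(ct,[[.432,-.363,.049]]))
hsv=cv2.cvtColor(b[190:270,360:440],cv2.COLOR_RGB2HSV);lab=((hsv[...,2]>150)&(hsv[...,1]<70)).astype(np.uint8)
gray=((hsv[...,1]<75)).astype(np.uint8)
for m in(lab,gray):
    n,_,st,ce=cv2.connectedComponentsWithStats(m)
    print([(st[i].tolist(),(ce[i]+[360,190]).round(1).tolist()) for i in range(1,n) if st[i,4]>25])
b0=cv2.cvtColor(cv2.imread("pics/top0.png"),cv2.COLOR_BGR2HSV)[190:270,360:440]
n,_,st,ce=cv2.connectedComponentsWithStats((b0[...,1]<75).astype(np.uint8));print("start tray",[(st[i].tolist(),(ce[i]+[360,190]).round(1).tolist()) for i in range(1,n) if st[i,4]>100])
```

```text
[[403.0173203  227.56716914]]
[([44, 48, 9, 19, 62], [408.8, 249.0])]
[([8, 9, 56, 62, 2137], [395.0, 229.6]), ([35, 31, 14, 14, 159], [401.3, 227.5])]
start tray [([10, 8, 57, 63, 2519], [398.3, 229.2])]
```

The tray and finished flask have shifted together by about 5 mm. The flask's white top is still round (14×14 px) and well inside the tray. Handing in.

```bash
python3 -c "
from workcell import ctrl
print(ctrl.close_job())"
```

```text
the job is handed in; nothing more can be done
None
```

I handed the job in at about 46 s: the finished flask is upright in the tray, its cap seen at the stop after the pull (not rechecked after the tray later slid about 5 mm), and all four fresh flasks are pressed home and upright on the rail; no verdict came back.

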